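Lock the glass slab in the mulling board with the thumb wedge

ROBOT

A 6-joint arm with a two-finger parallel gripper is mounted at the origin on the work surface. World frame = base frame: x ahead of the robot, y to its left, z up, the work surface at z = 0. Lengths are in m, angles in degrees, forces in N, time in s.
With the tool pointing down it reaches from about 0.35 to 0.725 m from the base axis. Payload 4.3 kg.
Tool frame: the origin (TCP) lies midway between the tips of the shut fingers; the grasp point (between the pads) lies 19 mm behind it; z points along the fingers, y is the line along which they close (so a half turn about z gives the same grasp; the last joint's range is limited). The gripper opens to 85 mm and grips with 20 to 120 N. Pads are 22 mm wide; open, the fingers measure 114 mm over their backs; the gripper's body (76 mm by 85 mm) begins 54 mm behind the grasp point. The pads swing forward as they close: fully open they stand 13 mm farther back than shut.
Start: joints at [57.336, 21.618, 4.641, 73.018, 0, 83.68], TCP at [0.255, 0.515, 0.231] pointing down, gripper open.
Joint ranges: [-156.06, 156.06], [-48.1, 94.91], [-58.44, 69.94], [-101.28, 121.22], [-78.64, 73.56], [-180, 180]. Speed limits (degrees/s): [147.25, 147.25, 180, 180, 180, 180].

INTERFACE

Orientations are given as a 3x3 rotation matrix whose columns are the frame's x, y, z axes.
In Python, from plant import bot gives the robot as it stands. The module is installed in compiled form; this text tells all that it offers.
- The arm moves only by the shell command python3 -m inch 'ROWS' [FORCE]. ROWS is JSON, one flat list of numbers, 5 for each row, row after row: the gripper command: -1 is fully open, 1 is shut, values between are in proportion, then the shift along the tool's x, y, z in m, then the turn about the tool's z in rad. A call has 1 to 20 rows; each row shifts and turns the commanded pose from where the row before left it, along the tool's axes as they then stand; what a row does not reach is not made up. A row lasts 1/10 s, in which the tool goes at most 50 mm and 8.59 degrees, less where a joint would pass 70% of its speed; a pose out of reach is approached as far as the arm can. A call with a gripper value outside its range is refused whole. The fingers move at their own pace and stop on an object; FORCE is the grip in N (left out, the last holds). Time passes only in rows, so rows that do not move let the fingers close. It gives the time, the measured TCP pose, the force, the opening and the grip force at its end, in the units of the state.
- bot.observe(): the state, without advancing time (a new reading comes with each control period).
- bot.snapshot(name): name is "scene" or "top" or "wrist"; returns the picture (384x512x3 uint8, red, green, blue); there is no depth.
- bot.camera_info(name): a dict with "fx", "fy", "cx", "cy" (pixels), "eye" and "attitude" of the camera in the world. Camera axes: x right, y up, looking along -z (the intrinsics and any distortion apply to the point x, -y, -z); pixel columns grow to the right and rows downward; lengths in m; the calibration is good to about 2 mm. A picture is of the moment at which its call begins: read the wrist's pose just before it. camera_info takes no time and is no camera call; for the wrist camera it gives the pose at the moment of the call.
- bot.hand_in(): hands the job in; it is judged then, once.
The state is a dict: "t": time; "q": joint angles; "joint_vel": joint speeds; "tau": joint torques, N m; "position": TCP position; "eef_rot": TCP orientation; "force": force on the tool from outside, world axes, zero at the start; "torque": the same for the moment, N m; "width": finger opening in m; "gripper_force": force on a finger pad.
Only numpy, scipy, OpenCV 4.12 (cv2) and the standard library are available. Lean on these libraries where they do the work, as an engineer would, in place of code of your own. Each camera call takes 0.05 s, during which the arm holds its last target. There are 200 camera calls.

TASK

Lock the glass slab fast in the paint maker's mulling board: slide the clamping bar forward by its black knob until the slab sits fully home and square against the far fence, then slide the red thumb wedge along its ramp into the gap behind the bar until it jams and holds the slab tight. Press the wedge in firmly, as with a thumb, until it will go no further, but force nothing or the glass will chip. Leave the wedge jammed and lying flat on the board, let go, and do not disturb the muller, the two pigment jars or the tin.

Things in the scene. Friction and masses are not known exactly. Their poses are not given: they have to be found in the camera images.
- board: the slick-faced plywood mulling board, 370 (x) by 420 (y) by 18 mm thick, fixed to the table; place and yaw vary. Origin at table level, under the bar's and slab's centre line; the plate spans x -175..195, y -270..150. Its x axis is the clamping direction (away from the robot), y (left) the way the wedge is driven, z up. On it from the robot outward: ramp, wedge channel, bar, slab, fence
- gap (a point): point on the board's top (board x -55, y -75, z 18), axes as the board's: the mouth of the gap behind the bar, at its right end, once the bar is forward. The ramp is the dark batten on the robot's side, 24 mm high, 250 long (y -171..76); its white slick face looks to +x, about 46 mm from this point, and comes 1 mm nearer the bar per 7 mm of y
- ramp_nominal (a point): board (-90, 0, 18): where the ramp's face is meant to cross the board's x axis; axes as the board's. This point moves with the board, not the ramp. The ramp is screwed through slotted holes and sits up to 3.5 mm to either side of it in x, differently each time, so the wedge jams anywhere within about 50 mm of travel: the spot must be felt
- fence (a point): middle of the fence's face, turned to the board's -x, against which the slab's far edge must lie; board (165, 0), axes as the board's. The fence is a dark wooden strip 250 mm long (y), 22 mm high above the board
- bar: sliding wooden bar, 70 (x) by 150 (y) by 22 mm high, on the board. Origin: centre of underside; axes as the board's. Flat white slick back 35 mm to -x, front edge 35 mm to +x. Slides only along board x, 24 mm, about 1.5 N friction, stays where left, starts drawn back; slab home: origin at board x -20. Moving the slab with it takes 3 to 6 N, then the force rises steeply: stop at about 12 N
- knob (a point): centre of the bar's black upright knob, 26 mm in diameter and 42 mm high (21 mm above and below this point), on the middle of the bar's top, which is 40 mm above the table. Push its side that looks to the robot, or grasp it from above. Two guide studs with washers, 58 mm to either side in y, stand 5 mm above the bar's top
- slab: grey-green glass slab, 150 (x) by 200 (y) by 10 mm, about 0.75 kg, loose on the board between bar and fence, some mm off the fence and slightly askew. Origin: centre of underside; x axis towards the fence. Home when its origin is 75 mm from the fence's face and it is square to the board; the bar squares it up. More than 40 N between bar and glass chips it
- wedge: the red thumb wedge: origin at the centre of its underside, axes as wedge_mid. 120 mm long (y), 24 mm high, 0.16 kg, loose, flat on the board along the ramp, to the right of (board -y from) the bar. 50 mm wide at the butt, 42 in the middle, 33 at the nose; the nose cannot enter the gap until the bar is forward
- wedge_mid (a point): centre of the wedge's body, 12 mm above its underside. Its y axis points to the nose, the way it is driven (board +y). The flat front face, 21 mm to +x, runs on the bar's back; the rear face is tapered 1 in 7 like the ramp. Pushing it takes 1 to 3 N until it jams; then the force rises within a millimetre. About 20 N (at least 15) along board y locks it and friction keeps it; over 25 N is too much. Bearing down on it wastes the push
- thumb_face (a point): centre of the outer face (to the wedge's -y) of the red upright thumb plate at the wedge's butt: 34 mm wide (x), 10 thick (y), 46 high from the board's top; this point is half-way up, 70 mm to -y and 3.5 mm to +x of the wedge's centre. Push here, or pinch the plate. When jammed it stands 20 to 70 mm clear of the bar's end
- muller: bystander: glass muller standing on the table beside the board, foot 68 mm in diameter, 95 mm high; origin at its foot
- jar_red: bystander: red pigment jar with black cap, 50 mm in diameter, 75 mm high, on the table beside the board; origin at its foot
- jar_yellow: bystander: yellow pigment jar with black cap, 52 mm in diameter, 85 mm high, on the table beside the board; origin at its foot
- tin: bystander: open metal tin with white paint pans, 100 x 64 x 20 mm, on the table to the left of the board; origin under its centre

How it is judged (in metres and radians):
On the way, in this order (a step that is already met when the one before it is completed fails the run):
1. the slab is home and square against the fence with the bar up against it (x of slab in the frame of fence above -0.0775 m and angle between the x axis of slab and the x axis of board, either way round below 0.02 rad and x of bar in the frame of slab above -0.1125 m), for 0.1 s.
2. the wedge is jammed between ramp and bar (contact force between wedge and bar above 6 N and contact force between bar and slab above 6 N), for 0.2 s.
At the end, for the whole second after the job is handed in: The slab lies within 2.5 mm of the fence and square to the board within 0.02 rad, and with the robot clear the wedge, flat on the board (tilt under 0.08 rad) and at rest, still presses on the bar, and the bar on the slab, with more than 6 N (all of step 2 and x of slab in the frame of fence above -0.0775 m and angle between the x axis of slab and the x axis of board, either way round below 0.02 rad and angle between wedge's own z axis and vertical below 0.08 rad and linear speed of wedge below 0.01 m/s); the robot touches nothing.
It fails at once if bar and glass pressed together with more than 40 N (contact force between bar and slab above 40 N).
It fails at once if the muller moved more than 20 mm (distance of muller from where it was at the start of the episode above 0.02 m).
It fails at once if the red jar moved more than 20 mm (distance of jar_red from where it was at the start of the episode above 0.02 m).
It fails at once if the yellow jar moved more than 20 mm (distance of jar_yellow from where it was at the start of the episode above 0.02 m).
It fails at once if the tin moved more than 20 mm (distance of tin from where it was at the start of the episode above 0.02 m).
It also fails if it takes over 64 s, if anything falls off the work surface, if the arm or the gripper's body presses on something with over 40 N, if the wrist force passes 120 N, or if a joint passes its speed limit or range.

## Working session

There is one attempt and no reset: what is moved stays moved. The work goes in short steps, Python scripts to look and compute and a shell command to move; the robot and the scene stay as the last step left them, time stands still between calls to the robot, and variables do not carry over. Pictures are saved under pics/ and viewed, at most 10 in all, crops included, and the job is handed in when it is done.

```bash
mkdir -p pics; python3 - <<'E'
from plant import bot
import cv2,numpy as np
s=bot.observe();print(s)
for n in("top","scene"):
    im=bot.snapshot(n);cv2.imwrite(f"pics/{n}0.png",cv2.resize(im[:,:,::-1],(800,600),interpolation=cv2.INTER_CUBIC))
    print(n,bot.camera_info(n))
E
```

```text
{'t': 0.0, 'q': array([ 5.73357516e+01,  2.16642188e+01,  4.56195026e+00,  7.30176125e+01,
       -9.09371802e-05,  8.36820855e+01]), 'joint_vel': array([ 0.05710445,  0.02260858, -0.00019613, -0.02345395,  0.01566127,
       -0.01882191]), 'tau': array([ 1.44493872e-03, -4.63603592e+01,  2.69875646e+01,  2.06240342e-02,
       -7.81038807e-05, -1.00376560e-06]), 'position': array([0.25480334, 0.51472546, 0.23033109]), 'eef_rot': array([[-8.96127706e-01,  4.43794842e-01, -1.12791920e-03],
       [ 4.43796217e-01,  8.96126003e-01, -1.76226922e-03],
       [ 2.28671731e-04, -2.07978454e-03, -9.99997811e-01]]), 'force': array([ 0.39867744, -0.75716421,  0.95199856]), 'torque': array([ 0.01511757,  0.01405932, -0.03300314]), 'gripper_force': 0.0, 'width': 0.08540894785915676}
top {'fx': 438.003434664589, 'fy': 438.003434664589, 'cx': 250.95928517767294, 'cy': 200.8276723888071, 'eye': array([0.41859583, 0.03648025, 1.09678901]), 'attitude': array([[ 0.0411847 ,  0.97427878, -0.22155063],
       [-0.99914708,  0.04082291, -0.00621385],
       [ 0.00299032,  0.22161758,  0.97512907]])}
scene {'fx': 495.2663756849246, 'fy': 495.2663756849246, 'cx': 259.70655686086815, 'cy': 196.0960991731105, 'eye': array([ 1.41310486, -0.16654297,  0.82801383]), 'attitude': array([[ 0.27683266, -0.65670737,  0.70149776],
       [ 0.96091613,  0.18769658, -0.20349494],
       [ 0.0019679 ,  0.73041456,  0.68300125]])}
```

View pics/top0.png

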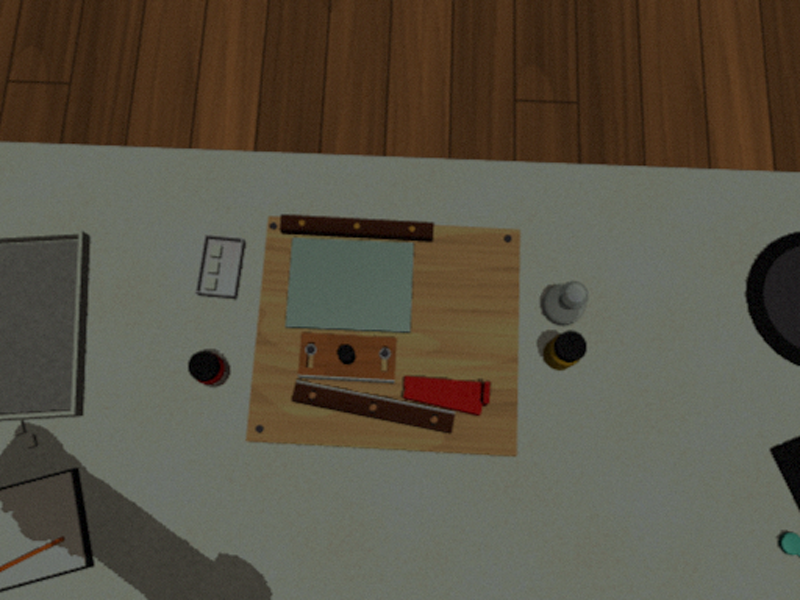

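The top view shows the board corners (800-px image) at about (267,216), (520,230), (516,456) and (247,440), the knob top at (347,353), and the thumb plate at (485,391). I'll enlarge it for precision.

```bash
python3 - <<'E'
from plant import bot
import cv2,numpy as np
im=np.mean([bot.snapshot("top").astype(float) for _ in range(4)],0)
im=np.clip(im*1.6,0,255).astype(np.uint8)
c=im[130:300,150:345]
cv2.imwrite("pics/topc.png",cv2.resize(c[:,:,::-1],None,fx=3.5,fy=3.5,interpolation=cv2.INTER_CUBIC))
E
```

```text
(no output)
```

View pics/topc.png

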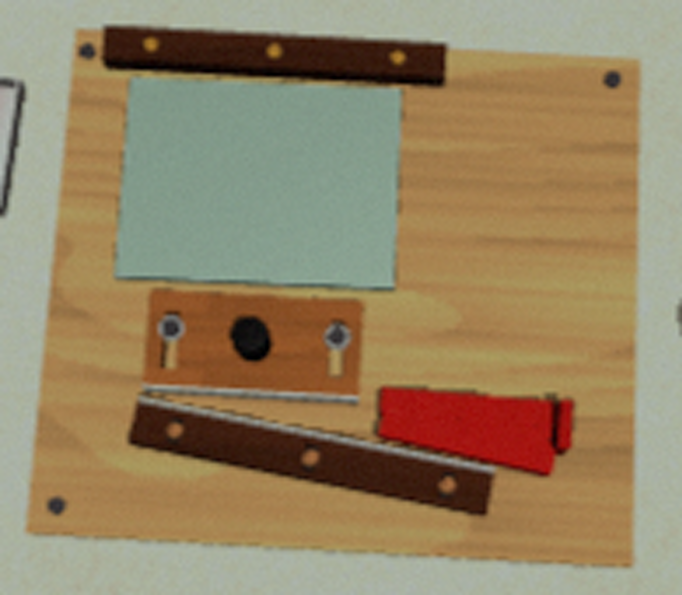

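The crop shows board corners at TL(78,30), TR(640,60), BR(633,566) and BL(27,533). The knob top is near (253,335), the wedge top runs (381,387)-(553,400)-(550,474)-(378,437), and the thumb plate top is near (565,400)-(572,400)-(570,450).

```bash
cat > h.py <<'E'
import numpy as np
from plant import bot
def px(name,u,v,z):
    c=bot.camera_info(name)
    d=c["attitude"]@np.array([(u-c["cx"])/c["fx"],-(v-c["cy"])/c["fy"],-1]);e=c["eye"]
    return (e+d*(z-e[2])/d[2])
E
python3 - <<'E'
from h import *
f=lambda p,z:px("top",150+(p[0]+.5)/3.5-.5,130+(p[1]+.5)/3.5-.5,z)[:2]
W=np.array([f(p,.018) for p in[(78,30),(640,60),(633,566),(27,533)]])
B=np.array([(.195,.15),(.195,-.27),(-.175,-.27),(-.175,.15)])
a=W-W.mean(0);b=B-B.mean(0)
yaw=np.arctan2((b[:,0]*a[:,1]-b[:,1]*a[:,0]).sum(),(a*b).sum())
R=np.array([[np.cos(yaw),-np.sin(yaw)],[np.sin(yaw),np.cos(yaw)]])
o=W.mean(0)-R@B.mean(0)
print("board",o,np.degrees(yaw),"res mm",1e3*(W-(B@R.T+o)).round(4))
np.savez("b.npz",R=R,o=o,yaw=yaw)
tb=lambda w:((w-o)@R*1e3).round(1)
for n,p,z in[("knob",(253,335),.082),("nf",(381,387),.042),("bf",(553,400),.042),("br",(550,474),.042),("nr",(378,437),.042),("plate",(573,400),.064),("plate2",(568,452),.064),("barL",(143,387),.04),("barR",(358,396),.04),("slabTL",(130,78),.028),("slabTR",(402,88),.028),("slabBR",(394,289),.028),("slabBL",(115,276),.028),("rampL",(137,396),.042),("rampR",(494,470),.042)]:
    w=f(p,z);print(n,w.round(4),tb(w))
for n,x,y in[("knob goal",-20,0),("thumb est",-72,-175)]: print(n,R@np.array([x,y])/1e3+o)
E
```

```text
board [0.6257461 0.1095333] -0.7673201044974455 res mm [[-0.3 -0.6]
 [-0.6  0.5]
 [ 0.7  0.4]
 [ 0.1 -0.3]]
knob [0.5874 0.1086] [-38.4  -1.5]
nf [0.5613 0.0209] [-63.2 -89.4]
bf [ 0.5573 -0.0981] [ -65.7 -208.5]
br [ 0.5065 -0.0966] [-116.5 -207.8]
nr [0.5268 0.0217] [-97.8 -89.1]
plate [ 0.5549 -0.1088] [ -67.9 -219.2]
plate2 [ 0.5198 -0.1057] [-103.1 -216.7]
barL [0.5548 0.1856] [-72.   75.1]
barR [0.5547 0.0366] [-70.1 -73.9]
slabTL [0.7831 0.2131] [156.  105.7]
slabTR [0.7838 0.0136] [159.4 -93.8]
slabBR [0.6336 0.0141] [  9.1 -95.3]
slabBL [0.6347 0.2129] [  7.6 103.5]
rampL [0.5481 0.189 ] [-78.7  78.4]
rampR [ 0.5076 -0.0584] [-115.9 -169.5]
knob goal [0.6057479  0.10980114]
thumb est [ 0.55140898 -0.06448679]
```

```bash
cat > go.py <<'E'
# remaining shift in tool axes to board-frame target (mm): go.py x y z
import sys
from h import *
b=np.load("b.npz");s=bot.observe()
x,y,z=[float(a)/1e3 for a in sys.argv[1:4]]
w=np.r_[b["R"]@[x,y]+b["o"],z]
R=s["eef_rot"];now=b["R"].T@(s["position"][:2]-b["o"])
bx=np.r_[b["R"][:,0],0]
print("t",round(s["t"],2),"TCP board mm",(now*1e3).round(1),"z",(s["position"][2]*1e3).round(1),"shift tool mm",(R.T@(w-s["position"])*1e3).round(1),"turn",np.arctan2(-(R.T@bx)[0],(R.T@bx)[1]).round(4),"F board",(b["R"].T@s["force"][:2]).round(2),s["force"][2].round(2),"w",s["width"].round(4),s["gripper_force"])
E
python3 -m inch '[-1,0,0,0,0.1405,-1,0,0,0,0.1405,-1,0,0,0,0.1405,-1,0,0,0,0.1405,-1,0,0,0,0.1405,-1,0,0,0,0.1405,-1,0,0,0,0.1405,-1,0,0,0,0.1405,-1,0,0,0,0]'; python3 go.py -37.5 -0.5 150
```

```text
t: 1.2
position: [0.2551, 0.5153, 0.2312]
eef_rot: [[0.013, 1.0, -0.0], [1.0, -0.013, -0.0], [-0.0, -0.0, -1.0]]
force: [-0.9, -0.6, -0.4]
width: 0.0855
gripper_force: 0.0Traceback (most recent call last):
  File "go.py", line 9, in <module>
    print("t",round(s["t"],2),"TCP board mm",(now*1e3).round(1),"z",(s["position"][2]*1e3).round(1),"shift tool mm",(R.T@(w-s["position"])*1e3).round(1),"turn",np.arctan2(-(R.T@bx)[0],(R.T@bx)[1]).round(4),"F board",(b["R"].T@s["force"][:2]).round(2),s["force"][2].round(2),"w",s["width"].round(4),s["gripper_force"])
                                                                                                                                                                                                                                                                                      ^^^^^^^^^^^^^^^^
AttributeError: 'float' object has no attribute 'round'
```

```bash
sed -i 's/s\["width"\].round(4)/s["width"]/' go.py
python3 -m inch '[-1,-0.0334,0.0282,0.0067,0,-1,-0.0334,0.0282,0.0067,0,-1,-0.0334,0.0282,0.0067,0,-1,-0.0334,0.0282,0.0067,0,-1,-0.0334,0.0282,0.0067,0,-1,-0.0334,0.0282,0.0067,0,-1,-0.0334,0.0282,0.0067,0,-1,-0.0334,0.0282,0.0067,0,-1,-0.0334,0.0282,0.0067,0,-1,-0.0334,0.0282,0.0067,0,-1,-0.0334,0.0282,0.0067,0,-1,-0.0334,0.0282,0.0067,0,-1,0,0,0,0,-1,0,0,0,0]'; python3 go.py -37.5 -0.5 55
python3 - <<'E'
from h import *
import cv2
cv2.imwrite("pics/w1.png",np.clip(bot.snapshot("wrist")[:,:,::-1]*1.5,0,255).astype(np.uint8))
c=bot.camera_info("wrist");b=np.load("b.npz")
print(c["cx"],c["cy"],c["fx"],c["eye"])
c0=c
def pr(x,y,z):
    w=np.r_[b["R"]@[x,y]+b["o"],z];p=c0["attitude"].T@(w-c0["eye"]);return c0["cx"]+c0["fx"]*p[0]/-p[2],c0["cy"]-c0["fy"]*p[1]/-p[2]
for q in[(-.0375,0,.082),(-.0715,-.075,.04),(-.065,-.0895,.042),(-.068,-.219,.064)]:print(q,np.round(pr(*q)))
E
```

```text
t: 2.6
position: [0.5884, 0.1094, 0.1504]
eef_rot: [[0.013, 1.0, -0.001], [1.0, -0.013, 0.0], [0.0, -0.001, -1.0]]
force: [0.5, 0.7, 0.3]
width: 0.0853
gripper_force: 0.0
t 2.6 TCP board mm [-37.4  -0.7] z 150.4 shift tool mm [ 0.1 -0.  95.4] turn 0.0006 F board [0.45 0.71] 0.25 w 0.08526499850096195 0.0
257.1595446688982 190.16540212553602 341.735048138891 [0.58928269 0.18669761 0.29250711]
(-0.0375, 0, 0.082) [257. 207.]
(-0.0715, -0.075, 0.04) [216. 274.]
(-0.065, -0.0895, 0.042) [224. 290.]
(-0.068, -0.219, 0.064) [223. 430.]
```

View pics/w1.png

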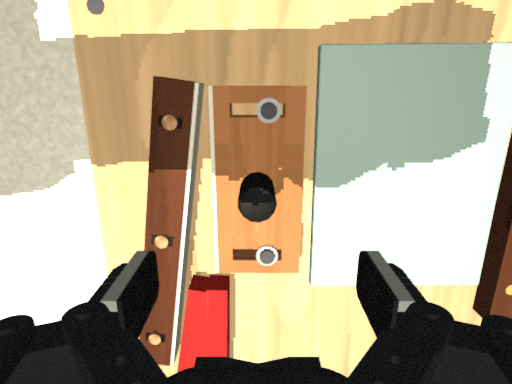

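The wrist view puts the knob top at about (257,204), against a prediction of (257,207), so the calibration agrees. I'll descend and grip it.

```bash

python3 -m inch '[-1,0,0,0.025,0,-1,0,0,0.025,0,-1,0,0,0.025,0,-1,0,0,0.021,0,-1,0,0,0,0,1,0,0,0,0,1,0,0,0,0,1,0,0,0,0,1,0,0,0,0,1,0,0,0,0,1,0,0,0,0,1,0,0,0,0,1,0,0,0,0]' 30; python3 go.py -20 0 55
```

```text
t: 3.95
position: [0.5891, 0.1103, 0.0562]
eef_rot: [[0.013, 1.0, 0.002], [1.0, -0.013, 0.001], [0.001, 0.002, -1.0]]
force: [-1.3, 1.5, 6.2]
width: 0.0251
gripper_force: 29.4
t 3.95 TCP board mm [-36.6   0.3] z 56.2 shift tool mm [-0.3 16.6  1.2] turn 0.0005 F board [-1.34  1.48] 6.19 w 0.025072044487969587 29.43536102771759
```

```bash

python3 -m inch '[1,0,0.002,-0.0015,0,1,0,0.002,0,0,1,0,0.002,0,0,1,0,0.002,0,0,1,0,0.002,0,0,1,0,0.002,0,0,1,0,0.001,0,0,1,0,0.001,0,0,1,0,0,0,0,1,0,0,0,0]'; python3 go.py -20 0 55
```

```text
t: 4.95
position: [0.602, 0.1101, 0.0562]
eef_rot: [[0.013, 1.0, -0.001], [1.0, -0.013, 0.0], [0.0, -0.001, -1.0]]
force: [-3.7, 2.5, 0.0]
width: 0.0246
gripper_force: 30.3
t 4.95 TCP board mm [-23.8   0.2] z 56.2 shift tool mm [-0.2  3.8  1.2] turn 0.0005 F board [-3.71  2.49] 0.05 w 0.024639407675879594 30.28186708688736
```

```bash

python3 -m inch '[1,0,0.001,0,0,1,0,0.0005,0,0,1,0,0,0,0,1,0,0,0,0]' |grep -E 'pos|force'; python3 -m inch '[1,0,0.0005,0,0,1,0,0.0005,0,0,1,0,0,0,0,1,0,0,0,0]'|grep -E 'pos|force'; python3 go.py -20 0 55
```

```text
position: [0.6037, 0.11, 0.0562]
force: [-3.8, 2.4, -0.8]
gripper_force: 30.1
position: [0.6047, 0.1101, 0.0562]
force: [-2.5, 2.9, -1.6]
gripper_force: 30.0
t 5.75 TCP board mm [-21.    0.2] z 56.2 shift tool mm [-0.2  1.   1.2] turn 0.0005 F board [-2.55  2.88] -1.63 w 0.025374709833500673 30.049442946910858
```

```bash

for i in 1; do python3 -m inch '[1,0,0.0005,0,0,1,0,0,0,0,1,0,0,0,0]' |grep -E 'pos|^force'; python3 -m inch '[1,0,0.0005,0,0,1,0,0,0,0,1,0,0,0,0]' |grep -E 'pos|^force';python3 -m inch '[1,0,0.0004,0,0,1,0,0,0,0,1,0,0,0,0]' |grep -E 'pos|^force'; done
```

```text
position: [0.6053, 0.11, 0.0563]
force: [-2.5, 3.1, -2.1]
position: [0.6057, 0.11, 0.0562]
force: [-2.7, 2.5, -2.8]
position: [0.6061, 0.11, 0.0563]
force: [-2.9, 3.8, -4.0]
```

```bash

python3 -m inch '[1,0,0.0005,0,0,1,0,0,0,0,1,0,0,0,0]' |grep -E 'pos|^force'; python3 -m inch '[1,0,0.0005,0,0,1,0,0,0,0,1,0,0,0,0]' |grep -E 'pos|^force';python3 -m inch '[1,0,0.0005,0,0,1,0,0,0,0,1,0,0,0,0]' |grep -E 'pos|^force'
```

```text
position: [0.6062, 0.11, 0.0563]
force: [-4.7, 3.8, -2.5]
position: [0.6062, 0.11, 0.0562]
force: [-5.3, 3.0, -2.5]
position: [0.6062, 0.11, 0.0562]
force: [-8.0, 4.1, -1.5]
```

```bash

python3 -m inch '[1,0,0.0005,0,0,1,0,0,0,0,1,0,0,0,0]' |grep -E 'pos|^force'; python3 -m inch '[1,0,0.0003,0,0,1,0,0,0,0,1,0,0,0,0]' |grep -E 'pos|^force'
python3 - <<'E'
from h import *
import cv2
im=np.clip(bot.snapshot("top")*1.6,0,255).astype(np.uint8)[130:300,150:345]
cv2.imwrite("pics/t2.png",cv2.resize(im[:,:,::-1],None,fx=3.5,fy=3.5,interpolation=cv2.INTER_CUBIC))
E
```

```text
position: [0.6062, 0.11, 0.0562]
force: [-8.6, 3.0, 0.1]
position: [0.6062, 0.11, 0.0562]
force: [-9.7, 2.6, 0.4]
```

View pics/t2.png

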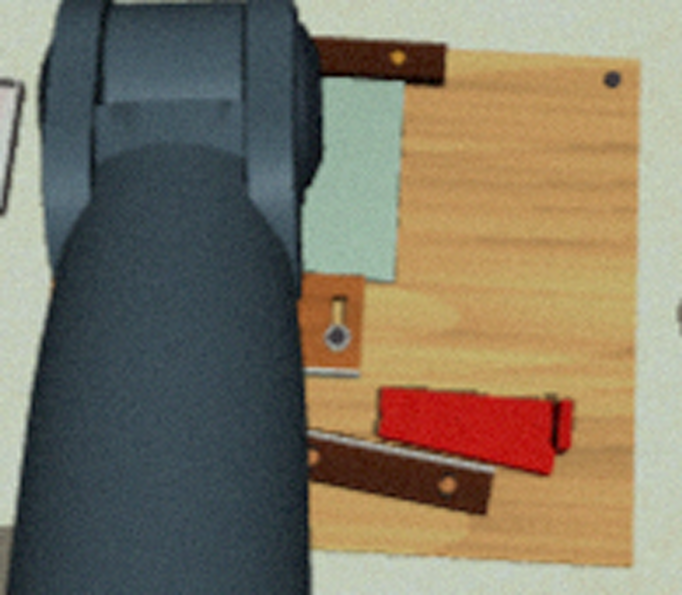

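The top view shows the slab's far edge against the fence, the bar forward with its back at row ~372, and the wedge untouched. I'll release and go behind the thumb plate.

```bash

python3 -m inch '[-1,0,0,0,0,-1,0,-0.001,0,0,-1,0,-0.001,0,0,-1,0,0,0,0,-1,0,0,0,0,-1,0,0,-0.03,0,-1,0,0,-0.03,0,-1,0,0,-0.03,0,1,-0.04,-0.01,0,0,1,-0.04,-0.01,0,0,1,-0.04,-0.01,0,0,1,-0.04,-0.01,0,0,1,-0.04,-0.01,0,0,1,-0.04,-0.01,0,0,1,0,0,0,0,1,0,0,0,0]'; python3 go.py -85 -242 26
python3 - <<'E'
from h import *
import cv2
im=np.clip(bot.snapshot("top")*1.6,0,255).astype(np.uint8)[130:300,150:345]
cv2.imwrite("pics/t3.png",cv2.resize(im[:,:,::-1],None,fx=3.5,fy=3.5,interpolation=cv2.INTER_CUBIC))
E
```

```text
t: 9.8
position: [0.5434, -0.1302, 0.1466]
eef_rot: [[0.015, 1.0, 0.001], [1.0, -0.015, 0.0], [0.0, 0.001, -1.0]]
force: [-0.6, -0.7, 0.0]
width: -0.0002
gripper_force: 0.0
t 9.8 TCP board mm [ -79.1 -240.8] z 146.6 shift tool mm [ -1.2  -6.  120.6] turn -0.0019 F board [-0.54 -0.73] 0.02 w -0.00022058984955236212 0.0
```

View pics/t3.png

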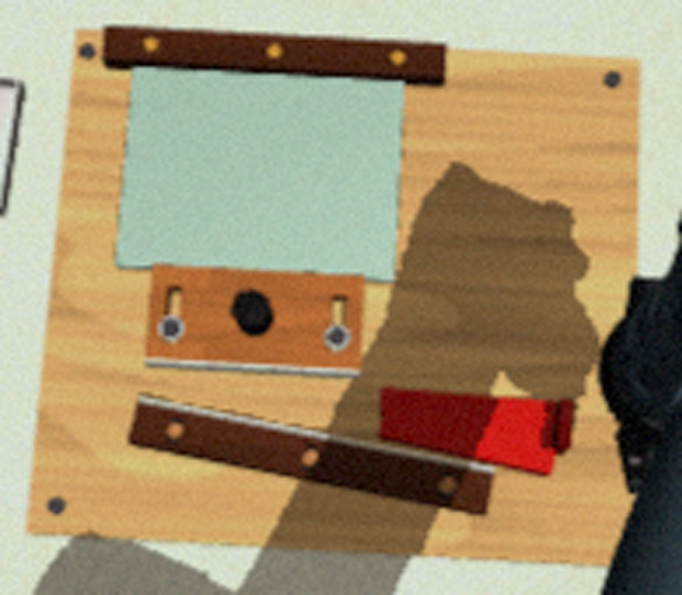

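Slab and bar stayed home and square, and the wedge is untouched. Next I descend behind the plate.

```bash

python3 -m inch '[1,-0.002,-0.006,0.03,0,1,0,0,0.03,0,1,0,0,0.03,0,1,0,0,0.02,0,1,0,0,0.01,0,1,0,0,0,0]'; python3 go.py -84 -230 26
python3 -m inch '[1,0.003,0,0,0,1,0.003,0,0,0,1,0.002,0,0,0,1,0.002,0,0,0,1,0,0,0,0,1,0,0,0,0]'; python3 go.py -84 -230 26
```

```text
t: 10.45
position: [0.5366, -0.1297, 0.0251]
eef_rot: [[0.011, 1.0, -0.003], [1.0, -0.011, 0.001], [0.001, -0.003, -1.0]]
force: [0.1, -0.3, 0.8]
width: 0.0
gripper_force: 0.0
t 10.45 TCP board mm [ -86.  -240.4] z 25.1 shift tool mm [10.4  2.  -0.9] turn 0.0022 F board [ 0.13 -0.27] 0.78 w 2.613574146567324e-05 0.0
t: 11.05
position: [0.5377, -0.1213, 0.0267]
eef_rot: [[0.013, 1.0, 0.001], [1.0, -0.013, -0.0], [-0.0, 0.001, -1.0]]
force: [-0.4, 0.4, -0.7]
width: -0.0001
gripper_force: 0.0
t 11.05 TCP board mm [ -84.9 -231.9] z 26.7 shift tool mm [1.9 0.9 0.7] turn 0.0004 F board [-0.4   0.36] -0.74 w -7.462366150083364e-05 0.0
```

```bash

python3 -m inch '[1,0.002,0.0003,0,0,1,0.002,0.0003,0,0,1,0.002,0.0003,0,0,1,0.002,0.0003,0,0,1,0.002,0.0003,0,0,1,0.002,0.0003,0,0,1,0.002,0.0003,0,0,1,0.002,0.0003,0,0,1,0.002,0.0003,0,0,1,0.002,0.0003,0,0]'; python3 go.py -84 -160 26
python3 -m inch '[1,0.002,0.0003,0,0,1,0.002,0.0003,0,0,1,0.002,0.0003,0,0,1,0.002,0.0003,0,0,1,0.002,0.0003,0,0,1,0.002,0.0003,0,0,1,0.002,0.0003,0,0]'; python3 go.py -84 -160 26
python3 - <<'E'
from h import *
import cv2
im=np.clip(bot.snapshot("top")*1.6,0,255).astype(np.uint8)[130:300,150:345]
cv2.imwrite("pics/t4.png",cv2.resize(im[:,:,::-1],None,fx=3.5,fy=3.5,interpolation=cv2.INTER_CUBIC))
E
```

```text
t: 12.05
position: [0.5408, -0.101, 0.0264]
eef_rot: [[0.013, 1.0, -0.0], [1.0, -0.013, 0.0], [0.0, -0.0, -1.0]]
force: [-0.0, -1.5, 1.4]
width: -0.0001
gripper_force: 0.4
t 12.05 TCP board mm [ -82.1 -211.7] z 26.4 shift tool mm [51.7 -1.8  0.4] turn 0.0004 F board [-0.02 -1.52] 1.42 w -0.00013087843436127898 0.39631566032767296
t: 12.75
position: [0.5431, -0.0871, 0.0264]
eef_rot: [[0.013, 1.0, 0.0], [1.0, -0.013, 0.0], [0.0, 0.0, -1.0]]
force: [0.1, -1.4, -0.5]
width: 0.0
gripper_force: 0.4
t 12.75 TCP board mm [ -80.  -197.7] z 26.4 shift tool mm [37.7 -4.   0.4] turn 0.0004 F board [ 0.15 -1.4 ] -0.46 w 2.9031065964906484e-05 0.3515533357858658
```

View pics/t4.png

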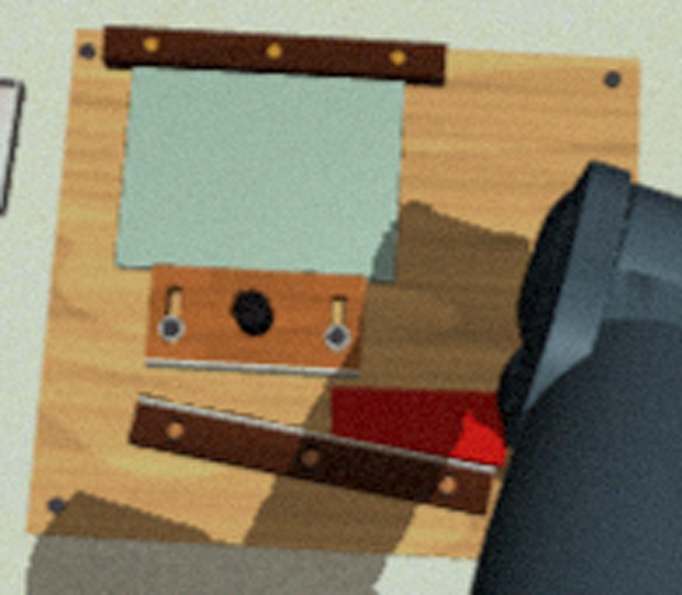

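The wedge nose (333,390) has entered the gap and rides the ramp. From here I advance in small steps, watching the force.

```bash

python3 -m inch '[1,0.001,0.0001,0,0,1,0.001,0.0001,0,0,1,0.001,0.0002,0,0,1,0.001,0.0001,0,0,1,0.001,0.0001,0,0]'|grep -E 'pos|^force'
python3 -m inch '[1,0.001,0.0001,0,0,1,0.001,0.0001,0,0,1,0.001,0.0002,0,0,1,0.001,0.0001,0,0]'|grep -E 'pos|^force'
```

```text
position: [0.5437, -0.0822, 0.0264]
force: [0.3, -0.6, 0.6]
position: [0.5443, -0.0782, 0.0264]
force: [-0.5, -1.1, 0.7]
```

```bash

python3 -m inch '[1,0.001,0.0001,0,0,1,0.001,0.0001,0,0,1,0.001,0.0002,0,0]'|grep -E 'pos|^force'
python3 -m inch '[1,0.001,0.0001,0,0,1,0.001,0.0001,0,0,1,0.001,0.0002,0,0]'|grep -E 'pos|^force'
```

```text
position: [0.5447, -0.0752, 0.0264]
force: [-1.3, -0.7, -0.4]
position: [0.5452, -0.0722, 0.0264]
force: [-0.6, -0.3, -0.9]
```

```bash

python3 -m inch '[1,0.001,0.0001,0,0,1,0.001,0.0001,0,0,1,0.001,0.0002,0,0]'|grep -E 'pos|^force'
python3 -m inch '[1,0.001,0.0001,0,0,1,0.001,0.0001,0,0,1,0.0005,0.0002,0,0]'|grep -E 'pos|^force'
```

```text
position: [0.5456, -0.0692, 0.0264]
force: [0.4, -0.4, 0.6]
position: [0.546, -0.0667, 0.0264]
force: [0.1, -1.0, 0.4]
```

```bash

python3 -m inch '[1,0.001,0.0001,0,0,1,0.001,0.0001,0,0]'|grep -E 'pos|^force'
python3 -m inch '[1,0.001,0.0001,0,0,1,0.001,0.0002,0,0]'|grep -E 'pos|^force'
```

```text
position: [0.5463, -0.0647, 0.0264]
force: [-0.7, -0.3, 0.6]
position: [0.5466, -0.0627, 0.0264]
force: [0.0, 0.1, -0.7]
```

```bash

python3 -m inch '[1,0.001,0.0001,0,0,1,0.001,0.0001,0,0]'|grep -E 'pos|^force'
python3 -m inch '[1,0.001,0.0001,0,0,1,0.001,0.0002,0,0]'|grep -E 'pos|^force'
```

```text
position: [0.5469, -0.0607, 0.0264]
force: [-0.3, -0.7, -1.2]
position: [0.5471, -0.0587, 0.0264]
force: [0.4, -0.0, -1.0]
```

```bash

python3 -m inch '[1,0.001,0.0001,0,0,1,0.001,0.0001,0,0]'|grep -E 'pos|^force'
python3 -m inch '[1,0.001,0.0001,0,0,1,0.001,0.0002,0,0]'|grep -E 'pos|^force'
```

```text
position: [0.5474, -0.0567, 0.0264]
force: [0.2, -0.6, -1.1]
position: [0.5477, -0.0547, 0.0264]
force: [0.4, 0.5, 0.2]
```

```bash

python3 -m inch '[1,0.001,0.0001,0,0,1,0.001,0.0001,0,0]'|grep -E 'pos|^force'
python3 -m inch '[1,0.001,0.0001,0,0,1,0.001,0.0002,0,0]'|grep -E 'pos|^force'
```

```text
position: [0.5479, -0.0527, 0.0264]
force: [-0.3, 0.1, -1.1]
position: [0.5483, -0.0508, 0.0264]
force: [0.7, -0.7, -1.1]
```

```bash

python3 -m inch '[1,0.001,0.0001,0,0,1,0.001,0.0001,0,0]'|grep -E 'pos|^force'
python3 -m inch '[1,0.001,0.0001,0,0,1,0.001,0.0002,0,0]'|grep -E 'pos|^force'
python3 - <<'E'
from h import *
import cv2
im=np.clip(bot.snapshot("top")*1.6,0,255).astype(np.uint8)[130:300,150:345]
cv2.imwrite("pics/t5.png",cv2.resize(im[:,:,::-1],None,fx=3.5,fy=3.5,interpolation=cv2.INTER_CUBIC))
E
```

```text
position: [0.5484, -0.0487, 0.0264]
force: [-0.1, -0.9, 0.2]
position: [0.5488, -0.0468, 0.0264]
force: [0.6, -0.2, -0.1]
```

View pics/t5.png

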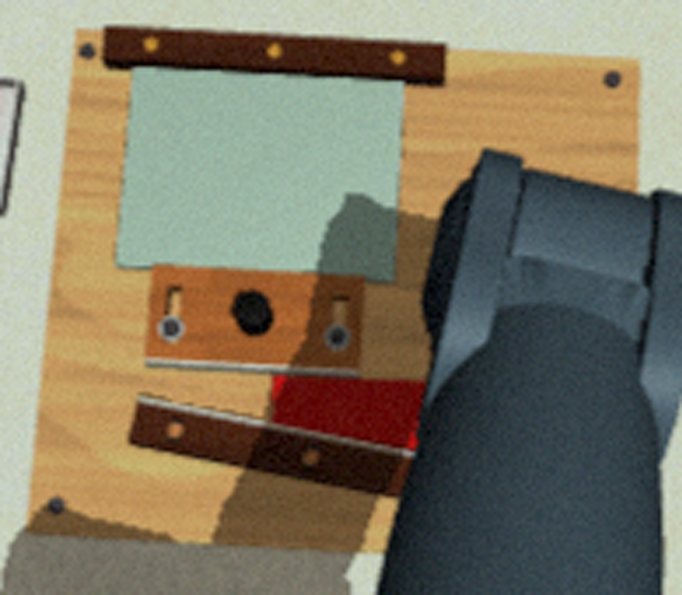

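The wedge front is almost touching the bar's back (nose at column ~273). I'll keep feeling my way in.

```bash

python3 -m inch '[1,0.001,0.0001,0,0,1,0.001,0.0001,0,0]'|grep -E 'pos|^force'
python3 -m inch '[1,0.001,0.0001,0,0,1,0,0,0,0]'|grep -E 'pos|^force'
```

```text
position: [0.549, -0.0448, 0.0264]
force: [0.9, -1.0, -0.2]
position: [0.5491, -0.0436, 0.0264]
force: [-0.6, 0.0, -0.1]
```

```bash

python3 -m inch '[1,0.001,0.0001,0,0,1,0.001,0.0001,0,0]'|grep -E 'pos|^force'
python3 -m inch '[1,0.001,0.0001,0,0,1,0,0,0,0]'|grep -E 'pos|^force'
```

```text
position: [0.5494, -0.0418, 0.0264]
force: [-0.3, -0.1, -0.7]
position: [0.5495, -0.0406, 0.0264]
force: [-0.2, -0.3, 0.4]
```

```bash

python3 -m inch '[1,0.001,0.0001,0,0,1,0.0005,0.0001,0,0]'|grep -E 'pos|^force'
python3 -m inch '[1,0.001,0.0001,0,0,1,0,0,0,0]'|grep -E 'pos|^force'
```

```text
position: [0.5497, -0.0393, 0.0264]
force: [-0.3, -1.3, 0.1]
position: [0.5499, -0.0382, 0.0264]
force: [0.2, -0.5, -1.0]
```

```bash

python3 -m inch '[1,0.001,0.0001,0,0,1,0.001,0.0001,0,0]'|grep -E 'pos|^force'
python3 -m inch '[1,0.001,0.0001,0,0,1,0.001,0,0,0]'|grep -E 'pos|^force'
```

```text
position: [0.5501, -0.0363, 0.0264]
force: [0.1, -0.4, 0.7]
position: [0.5502, -0.0342, 0.0264]
force: [-0.8, -0.9, 0.5]
```

```bash

python3 -m inch '[1,0.001,0.0001,0,0,1,0.001,0.0001,0,0]'|grep -E 'pos|^force'
python3 -m inch '[1,0.001,0.0001,0,0,1,0.001,0,0,0]'|grep -E 'pos|^force'
```

```text
position: [0.5504, -0.0322, 0.0264]
force: [0.4, -1.2, 0.3]
position: [0.5505, -0.0303, 0.0264]
force: [-0.6, -0.1, 0.8]
```

```bash

python3 -m inch '[1,0.001,0.0001,0,0,1,0.001,0.0001,0,0]'|grep -E 'pos|^force'
python3 -m inch '[1,0.001,0.0001,0,0,1,0.001,0,0,0]'|grep -E 'pos|^force'
```

```text
position: [0.5507, -0.0283, 0.0264]
force: [0.7, -0.2, 0.2]
position: [0.5509, -0.0263, 0.0264]
force: [0.5, -1.4, -0.8]
```

```bash

python3 -m inch '[1,0.001,0.0001,0,0,1,0.001,0.0001,0,0]'|grep -E 'pos|^force'
python3 -m inch '[1,0.001,0.0001,0,0,1,0.001,0,0,0]'|grep -E 'pos|^force'
```

```text
position: [0.5511, -0.0243, 0.0264]
force: [-0.3, -0.7, 0.0]
position: [0.5512, -0.0223, 0.0264]
force: [-0.2, -1.3, 0.9]
```

```bash

python3 -m inch '[1,0.001,0.0001,0,0,1,0.001,0.0001,0,0]'|grep -E 'pos|^force'
python3 -m inch '[1,0.001,0.0001,0,0,1,0.001,0,0,0]'|grep -E 'pos|^force'
```

```text
position: [0.5512, -0.0205, 0.0264]
force: [-0.3, -1.4, 0.2]
position: [0.5512, -0.0185, 0.0263]
force: [-2.4, -1.7, 0.3]
```

```bash
python3 go.py -70 -128 26;python3 - <<'E'
from h import *
import cv2
a=np.clip(bot.snapshot("scene")*1.4,0,255).astype(np.uint8)[160:340,130:400]
b=np.clip(bot.snapshot("wrist")*1.2,0,255).astype(np.uint8)
a=cv2.resize(a,(450,300),interpolation=cv2.INTER_CUBIC);b=cv2.resize(b,(350,262));b=np.pad(b,((0,38),(0,0),(0,0)))
cv2.imwrite("pics/t6.png",np.hstack([a,b])[:,:,::-1])
E
```

```text
t 20.15 TCP board mm [ -72.8 -129. ] z 26.3 shift tool mm [1.  2.8 0.3] turn 0.0002 F board [-2.39 -1.72] 0.29 w 7.544857021783092e-05 1.247336519882083
```

View pics/t6.png

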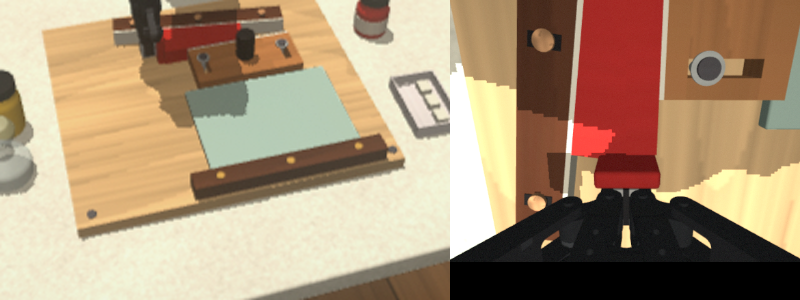

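The fingers sit squarely on the thumb plate and the wedge now fills the gap between ramp and bar. I'll push only along board y from here.

```bash

python3 -m inch '[1,0.0005,-0.0004,0,0,1,0.0005,0,0,0,1,0,0,0,0]'|grep -E 'pos|^force'
python3 -m inch '[1,0.0005,0,0,0,1,0.0005,0,0,0,1,0,0,0,0]'|grep -E 'pos|^force'
```

```text
position: [0.5512, -0.0184, 0.0264]
force: [-0.8, -4.8, -0.6]
position: [0.5513, -0.0184, 0.0264]
force: [-1.2, -7.8, -1.2]
```

```bash

python3 -m inch '[1,0.0005,0,0,0,1,0.0005,0,0,0,1,0,0,0,0]'|grep -E 'pos|^force'
python3 -m inch '[1,0.0005,0,0,0,1,0.0005,0,0,0,1,0,0,0,0]'|grep -E 'pos|^force'
```

```text
position: [0.5513, -0.0184, 0.0265]
force: [-1.4, -11.2, 1.1]
position: [0.5513, -0.0184, 0.0266]
force: [-3.1, -14.1, 0.1]
```

```bash

python3 -m inch '[1,0.0005,0,0,0,1,0.0005,0,0,0,1,0,0,0,0]'|grep -E 'pos|^force'
python3 -m inch '[1,0.0005,0,0,0,1,0.0004,0,0,0,1,0,0,0,0,1,0,0,0,0]'|grep -E 'pos|^force'; python3 go.py -72 -128 26;python3 go.py -72 -128 26
```

```text
position: [0.5512, -0.0183, 0.0266]
force: [-2.4, -17.9, 0.8]
position: [0.5513, -0.0183, 0.0267]
force: [-2.7, -18.8, 0.5]
t 22.15 TCP board mm [ -72.8 -128.8] z 26.7 shift tool mm [0.9 0.8 0.7] turn -0.0033 F board [ -2.4  -18.83] 0.53 w -0.00019374821087205315 9.498012363910675
t 22.15 TCP board mm [ -72.8 -128.8] z 26.7 shift tool mm [0.9 0.8 0.7] turn -0.0033 F board [ -2.4  -18.83] 0.53 w -0.00019374821087205315 9.498012363910675
```

```bash

python3 -m inch '[1,0.0005,0,0,0,1,0,0,0,0,1,0,0,0,0,1,0,0,0,0,1,0,0,0,0]'|grep -E 'pos|^force'
python3 -m inch '[1,-0.003,0,0,0,1,-0.003,0,0,0,1,-0.004,0,0,0,1,-0.005,0,0,0,1,-0.005,0,0,0,1,0,0,-0.03,0,1,0,0,-0.03,0,1,0,0,-0.03,0,1,-0.04,0,0,0,1,-0.04,0,0,0,1,-0.03,0,0,0,1,0,0,0,0,1,0,0,0,0]'
python3 - <<'E'
from h import *
import cv2
im=np.clip(bot.snapshot("top")*1.6,0,255).astype(np.uint8)[130:300,150:345]
cv2.imwrite("pics/t7.png",cv2.resize(im[:,:,::-1],None,fx=3.5,fy=3.5,interpolation=cv2.INTER_CUBIC))
E
```

```text
position: [0.5513, -0.0183, 0.0268]
force: [-3.6, -20.3, 1.0]
t: 23.95
position: [0.5495, -0.1423, 0.1163]
eef_rot: [[0.014, 1.0, 0.0], [1.0, -0.014, 0.001], [0.001, 0.0, -1.0]]
force: [-0.9, 0.7, -0.8]
width: -0.0001
gripper_force: 0.0
```

View pics/t7.png

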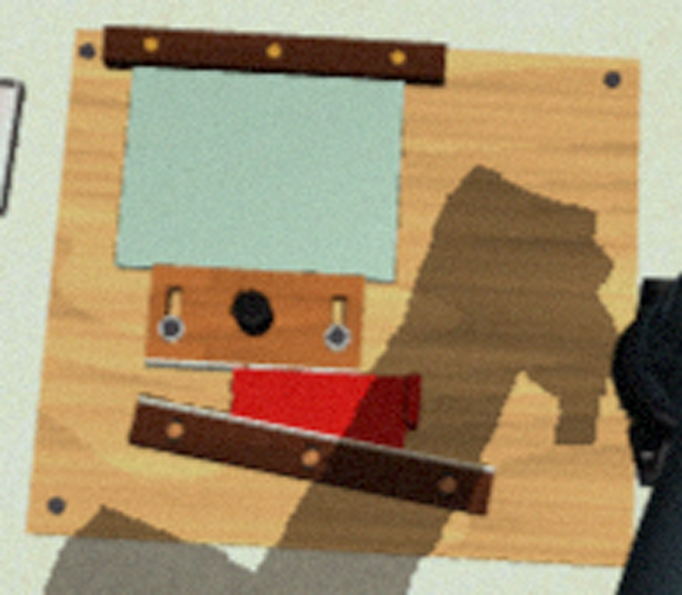

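The wedge (nose at column ~232, plate at ~412) is jammed flat between ramp and bar. The slab is home against the fence and the robot is clear.

```bash
python3 -c "
from plant import bot
print(bot.hand_in())"
```

```text
the job is handed in; nothing more can be done
None
```

I handed the job in with the slab home and square against the fence, the wedge jammed flat after a 20 N push, and the robot clear at about 24 s; hand-in returned no verdict, so success is not confirmed.

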